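# Sweep the clothes pegs into the tray

### The arm

A 6-joint arm with a two-finger parallel gripper is mounted at the origin on a cart in front of the work surface, level with it; the furniture and walls round the work are solid. World frame = base frame: x ahead of the robot, y to its left, z up, the work surface at z = 0. Lengths are in mm, angles in degrees, forces in N, time in s.
With the tool pointing down it reaches from about 350 to 850 mm from the base axis. Payload 8.1 kg.
Tool frame: the origin (TCP) lies at the very end of the fingers, on their centre line; the grasp point (between the pads) lies 19 mm behind it (r.grasp_offset is the distance from the TCP to the grasp point, in mm); z points along the fingers, y is the line along which they close (so a half turn about z gives the same grasp; the last joint's range is limited). The gripper opens to 85 mm and grips with 20 to 120 N. Pads are 22 mm wide; open, the fingers measure 114 mm over their backs; the gripper's body (76 mm by 85 mm) begins 54 mm behind the grasp point. The pads swing forward as they close: fully open they stand 13 mm farther back than shut.
Start: joints at [58.648, 7.471, 85.268, -0, 87.261, -4.893], TCP at [267.316, 537.166, 231.292] pointing down, gripper open.
Joint ranges: [-169.43, 169.43], [-51.17, 129.36], [1.28, 143.12], [-76.62, 256.62], [0, 156.53], [-152.29, 152.29]. Speed limits (degrees/s): [136.94, 136.94, 159.86, 180, 180, 180].

### API

Orientations are given as [roll, pitch, yaw] about the fixed x, y, z axes, in that order (R = Rz(yaw) Ry(pitch) Rx(roll)).
In Python, from bench import r gives the robot as it stands.
- The arm moves only by the tool carry_out, never from a script. Its argument "commands" is a list of rows, each an object with "jaw": the finger opening in m, from 0 to 0.0854; "translation": the shift along the tool's x, y, z in m, a list of three; "spin": the turn about the tool's z in rad. A call has exactly 8 rows; each row shifts and turns the commanded pose from where the row before left it, along the tool's axes as they then stand; what a row does not reach is not made up. A row lasts 1/12 s, in which the tool goes at most 41.7 mm and 7.16 degrees, less where a joint would pass 70% of its speed; a pose out of reach is approached as far as the arm can. A call is refused whole if a number of a shift passes 0.0417 or a number of a turn 0.125, either way. A call with a gripper value outside its range is refused whole. The fingers move at their own pace and stop on an object; "squeeze" is the grip in N (left out, the last holds). Time passes only in rows, so rows that do not move let the fingers close, or fill a call up. It gives the time, the measured TCP pose, the force, the opening and the grip force at its end, in the units of the state.
- r.sense(): the state, without advancing time (a new reading comes with each control period).
- r.snapshot(name): name is "scene" or "side" or "wrist"; returns a dict with "pixels" (420x560x3 uint8, blue, green, red), "K" (3x3 intrinsics, pixels), "extrinsics" (4x4, takes a point from camera to world coordinates). Camera axes: x right, y down, z forward; pixel columns grow to the right and rows downward; lengths in mm; the calibration is good to about 2 mm. A picture is of the moment at which its call begins. There is no depth.
- r.hand_in(): hands the job in; it is judged then, once.
Trained networks look in a picture, given as the dict that the camera call returned (one of the last four; its "shot" number tells which), for a name from the list of things; names that differ only in an ending like _2 or _b are one class to them, and where a whole thing is asked for, a point or a joint stands for the part that bears it (a point fixed in the world has none). Each returns a list of dicts, best first, with "score" (0 to 1); they miss things now and then, are a little off and sometimes report something else, mostly with a low value. They report only what shows in the picture. A call takes as long as a camera call. They do not tell look-alikes from the thing itself.
- r.spot_in(picture, target): "xy" ([column, row] in pixels, amid what is visible of it).
- r.regions_of(picture, target): "pixels" (420x560 bool, what is visible of it) and "xy" ([column, row] in pixels, amid what is visible of it).
- r.landmark_of(picture, target): "xy" ([column, row] in pixels: a listed point, or the origin of a listed thing).
The state is a dict: "time": time; "joint_pos": joint angles; "qd": joint speeds; "joint_efforts": joint torques, N m; "tool_pos": TCP position; "tcp_rot": TCP orientation; "ft_force": force on the tool from outside, world axes, zero at the start; "wrist_torque": the same for the moment, N m; "finger_gap": finger opening in mm; "grip_force": force on a finger pad.
Only numpy, scipy, OpenCV 4.12 (cv2) and the standard library are available. Lean on these libraries where they do the work, as an engineer would, in place of code of your own. Each camera call takes 0.05 s, during which the arm holds its last target. There are 200 camera calls.

### The job

Sweep the three wooden clothes pegs along the worktop and through the open front of the blue tray with your fingertips, so that each peg ends up lying wholly inside the tray with no end sticking out past the front lip. Push them gently, without picking any of them up or flinging them, and leave the garlic, the tin and the salt shaker standing where they are.

Things in the scene. Friction and masses are not known exactly. Their poses are not given: they have to be found in the camera images.
- peg_tray: shallow blue tray, open at the front, fixed. Origin: middle of its front lip, on the worktop; x points into the tray, z up. Inside 220 mm wide (y -110 to 110), 150 deep (x 0 to 150). A ramp rises from the worktop at x 0 to 3 mm at x 30; behind it the floor is flat, 3 mm above the worktop. Side and back walls 4 mm thick, 31 mm high (14 mm beside the ramp).
- peg_1: small wooden clothes peg lying loose on the worktop, 15 mm (x) by 72 mm (y) by 12 mm high, about 15 g, free to slide; origin at the centre of its underside, its long axis is y, z up.
- peg_1_end_a (a point): middle of one end face of peg_1, 36 mm from its centre along its +y, 6 mm above its underside
- peg_1_end_b (a point): middle of one end face of peg_1, 36 mm from its centre along its -y, 6 mm above its underside
- peg_2: small wooden clothes peg lying loose on the worktop, 15 mm (x) by 72 mm (y) by 12 mm high, about 15 g, free to slide; origin at the centre of its underside, its long axis is y, z up.
- peg_2_end_a (a point): middle of one end face of peg_2, 36 mm from its centre along its +y, 6 mm above its underside
- peg_2_end_b (a point): middle of one end face of peg_2, 36 mm from its centre along its -y, 6 mm above its underside
- peg_3: small wooden clothes peg lying loose on the worktop, 15 mm (x) by 72 mm (y) by 12 mm high, about 15 g, free to slide; origin at the centre of its underside, its long axis is y, z up.
- peg_3_end_a (a point): middle of one end face of peg_3, 36 mm from its centre along its +y, 6 mm above its underside
- peg_3_end_b (a point): middle of one end face of peg_3, 36 mm from its centre along its -y, 6 mm above its underside
- garlic: garlic bulb, about 60 mm across and 58 mm high, standing loose on the worktop beyond the pegs; origin at the centre of its underside. To be left alone.
- small_tin: small food tin, 57 mm diameter, 72 mm high, standing loose on the worktop beyond the pegs; origin at the centre of its underside. To be left alone.
- salt_shaker: white salt shaker with a grey top, 44 mm diameter, 90 mm high, standing loose on the worktop beyond the pegs; origin at the centre of its underside. To be left alone.
Mind the look-alikes: they are no part of the job. Leave any green or orange look-alike of the peg_1 alone. What is shaped like the peg_2 but turquoise is not meant.

How it is judged:
By the outcome, as a careful person would: the job done as asked, in the order asked, and still so for the second after the job is handed in, with the robot touching nothing.
It also fails if it takes over 72 s, if anything falls off the work surface, if the arm or the gripper's body presses on something with over 40 N, if the wrist force passes 120 N, or if a joint passes its speed limit or range.

## Working session

There is one attempt and no reset: what is moved stays moved. The work goes in short steps, Python scripts to look and compute and a tool call to move; the robot and the scene stay as the last step left them, time stands still between calls to the robot, and variables do not carry over. Pictures are saved under pics/ and viewed, at most 10 in all, crops included, and the job is handed in when it is done.

Besides the shell and the picture viewer there is one more tool, called after "Call:" as name(argument=value, ...), one argument or row to a line, values as JSON. carry_out: Moves the arm, as the interface text tells. Its arguments: {"type":"object","properties":{"commands":{"type":"array","items":{"type":"object","properties":{"jaw":{"type":"number"},"translation":{"type":"array","items":{"type":"number"}},"spin":{"type":"number"}}}},"squeeze":{"type":"number"}},"required":["commands"]}

```bash
mkdir -p pics; cat > h.py <<'E'
import numpy as np, cv2
from bench import r
def w(p,xy,z=0):
    K=np.array(p["K"]);T=np.array(p["extrinsics"])
    d=T[:3,:3]@np.linalg.solve(K,[xy[0],xy[1],1]);o=T[:3,3]
    return (o+d*(z-o[2])/d[2])[:2].round(1)
def px(p,X):
    K=np.array(p["K"]);T=np.array(p["extrinsics"])
    c=T[:3,:3].T@(np.array(X,float)-T[:3,3]);u=K@c;return u[:2]/u[2]
E
python3 - <<'E'
from h import *
s=r.sense();print(s["tool_pos"],s["tcp_rot"],s["time"])
for n in["scene","side"]:
    p=r.snapshot(n);cv2.imwrite(f"pics/{n}0.png",p["pixels"])
    print(n,np.array(p["extrinsics"])[:3,3])
    for t,z in[("peg_1",6),("peg_tray",0),("garlic",0),("small_tin",0),("salt_shaker",0)]:
        for d in r.landmark_of(p,t): print(t,round(d["score"],2),np.round(d["xy"]),w(p,d["xy"],0))
    for d in r.regions_of(p,"peg_1"):
        m=d["pixels"].astype(np.uint8);c=max(cv2.findContours(m,0,1)[0],key=len)
        b=cv2.minAreaRect(np.array([w(p,q[0],8) for q in c],np.float32))
        print("reg",round(d["score"],2),np.round(d["xy"]),np.round(b[0]),np.round(b[1]),round(b[2]),p["pixels"][d["pixels"]].mean(0).round())
E
```

```text
[267.02749463 536.66762908 230.21585624] [-1.79890057e+02 -9.00058681e-03  1.53539089e+02] 0.0
scene [ -13.65845201 -402.62861272  596.38209316]
peg_1 0.94 [194. 297.] [356.3 -41.1]
peg_1 0.6 [322. 338.] [ 395.8 -261.8]
peg_1 0.59 [247. 232.] [542.4 -26.8]
peg_1 0.57 [325. 259.] [ 555.4 -191. ]
peg_1 0.5 [273. 287.] [ 445.7 -144.7]
peg_1 0.4 [261. 242.] [532.3 -67. ]
peg_tray 0.76 [174. 224.] [485.3 111.5]
peg_tray 0.37 [338. 271.] [ 539.3 -223.6]
garlic 0.8 [333. 204.] [ 711.9 -135.2]
garlic 0.43 [276. 187.] [ 7.01e+02 -1.00e-01]
small_tin 0.67 [233. 172.] [699.9 113.5]
small_tin 0.42 [260. 241.] [534.3 -63.2]
salt_shaker 0.92 [272. 188.] [692.8   5.3]
salt_shaker 0.48 [271. 282.] [ 453.4 -135.7]
reg 0.79 [195. 297.] [353. -47.] [19. 69.] 15 [161. 166.  65.]
reg 0.78 [245. 228.] [537. -32.] [71. 19.] 66 [ 97. 126. 149.]
reg 0.78 [321. 336.] [ 396. -262.] [70. 18.] 77 [ 59. 124. 199.]
reg 0.75 [275. 286.] [ 445. -151.] [64. 17.] 33 [113. 144. 168.]
reg 0.75 [250. 326.] [ 351. -156.] [18. 71.] 57 [ 94. 162.  75.]
reg 0.7 [325. 257.] [ 547. -190.] [74. 20.] 65 [ 98. 128. 151.]
side [31
[... 249 characters left out ...]
] [ 406.6 -281.1]
peg_tray 0.68 [269. 280.] [482.8 102.9]
peg_tray 0.58 [283. 203.] [ 544.2 -266.2]
garlic 0.59 [202. 215.] [ 709.9 -144.6]
garlic 0.23 [285. 204.] [ 537.8 -259.6]
small_tin 0.94 [142. 271.] [704.5 124.4]
salt_shaker 0.84 [181. 242.] [ 6.92e+02 -6.00e-01]
salt_shaker 0.27 [266. 280.] [487.  103.9]
reg 0.76 [253. 241.] [539. -28.] [83. 28.] 66 [116. 157. 184.]
reg 0.59 [310. 223.] [ 451. -142.] [74. 34.] 37 [107. 149. 178.]
reg 0.58 [340. 207.] [ 398. -259.] [80. 19.] 77 [ 28. 153. 222.]
reg 0.52 [358. 228.] [ 352. -153.] [31. 81.] 53 [ 89. 168.  62.]
reg 0.49 [355. 249.] [355. -41.] [16. 82.] 14 [192. 194.  31.]
reg 0.41 [273. 208.] [ 549. -188.] [82. 26.] 68 [109. 150. 177.]
```

View pics/scene0.png

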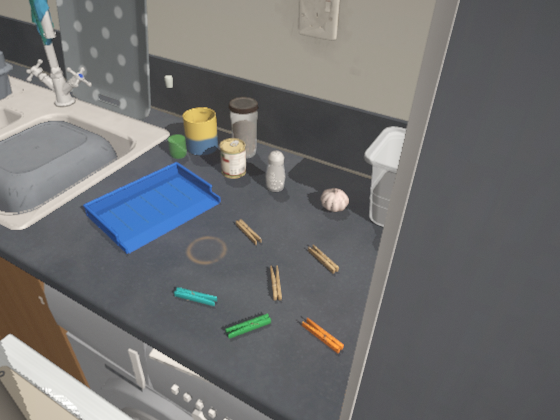

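View pics/side0.png

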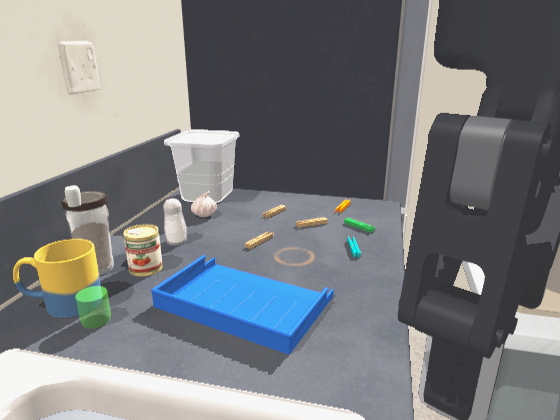

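The scene view shows the blue tray around (152,205) with its open front facing right/down, from about (130,242) to (218,207). The three wooden pegs are at (248,232), (323,258) and (275,282). The look-alikes are turquoise (196,297), green (248,326) and orange (322,335). The side view agrees with this. Next I'll fit the poses in both views.

```bash
cat >> h.py <<'E'
from scipy.optimize import minimize
def box(x0,x1,y0,y1,z0,z1): return np.array([[x,y,z] for x in(x0,x1) for y in(y0,y1) for z in(z0,z1)],float)
PEG=[box(-7.5,7.5,-36,36,0,12)]
TRAY=[box(0,154,-114,114,0,3),box(150,154,-114,114,0,31),box(30,154,110,114,0,31),box(30,154,-114,-110,0,31),box(0,30,110,114,0,14),box(0,30,-114,-110,0,14)]
def sil(p,parts,q):
    a=np.radians(q[2]);R=np.array([[np.cos(a),-np.sin(a),0],[np.sin(a),np.cos(a),0],[0,0,1]])
    m=np.zeros((420*4,560*4),np.uint8)
    for b in parts:
        u=np.array([px(p,R@v+[q[0],q[1],0]) for v in b])
        cv2.fillConvexPoly(m,cv2.convexHull(np.round(u*4+1.5).astype(np.int32)),1)
    return m
def fit(obs,parts,q0,steps=(10,10,8)):
    big=[(p,cv2.resize(m.astype(np.uint8),None,fx=4,fy=4,interpolation=0)) for p,m in obs]
    def c(q):
        e=0
        for p,M in big:
            s=sil(p,parts,q);e-=(s&M).sum()/max(1,(s|M).sum())
        return e
    S=np.array([q0]+[np.array(q0)+np.eye(3)[i]*steps[i] for i in range(3)])
    o=minimize(c,q0,method="Nelder-Mead",options=dict(initial_simplex=S,maxiter=90,xatol=.2,fatol=1e-4))
    return o.x.round(1),round(-o.fun/len(obs),2)
def pegs(names=("scene","side"),guess=None):
    ps=[r.snapshot(n) for n in names]
    rg=[r.regions_of(p,"peg_1") for p in ps]
    for g in guess:
        obs=[]
        for p,R in zip(ps,rg):
            u=px(p,[g[0],g[1],6]);R=[d for d in R if np.hypot(*(np.array(d["xy"])-u))<15]
            if R:obs.append((p,min(R,key=lambda d:np.hypot(*(np.array(d["xy"])-u)))["pixels"]))
        if obs: print("peg",g,len(obs),*fit(obs,PEG,g))
        else: print("peg",g,"unseen")
    return ps
E
python3 - <<'E'
from h import *
# rect angle is of long axis; peg y axis yaw = ang-90
ps=pegs(guess=[(537,-30,-24),(445,-150,-57),(548,-189,-25),(355,-44,15),(351,-156,-35),(397,-261,-13)])
obs=[]
for p in ps:
    R=r.regions_of(p,"peg_tray");print([(round(d["score"],2),np.round(d["xy"]),d["pixels"].sum()) for d in R])
    obs.append((p,max(R,key=lambda d:d["score"])["pixels"]))
for a in(70,90,110): print(fit(obs,TRAY,(484,107,a),(15,15,15)))
E
```

```text
peg (537, -30, -24) 2 [539.2 -30.4 -22.5] 0.8
peg (445, -150, -57) 2 [ 454.6 -145.1  -55.1] 0.72
peg (548, -189, -25) 2 [ 549.1 -190.3  -21.9] 0.72
peg (355, -44, 15) 2 [355.3 -47.4  13.3] 0.74
peg (351, -156, -35) 2 [ 351.4 -155.1 -124.6] 0.76
peg (397, -261, -13) 2 [ 397.2 -261.6   -9.8] 0.69
[(0.97, array([149., 206.]), np.int64(6533))]
[(0.88, array([242., 304.]), np.int64(9741))]
(array([485.7,  99.2,  76.9]), np.float64(0.96))
(array([483.1,  98.7,  75.9]), np.float64(0.97))
(array([482.9,  98.8,  75.6]), np.float64(0.97))
```

Call:
carry_out(
  commands=[
    {"spin": 0.125,"translation": [0,0,0],"jaw": 0.05},
    {"spin": 0.125,"translation": [0,0,0],"jaw": 0.05},
    {"spin": 0.125,"translation": [0,0,0],"jaw": 0.05},
    {"spin": 0.125,"translation": [0,0,0],"jaw": 0.05},
    {"spin": 0.125,"translation": [0,0,0],"jaw": 0.05},
    {"spin": 0.125,"translation": [0,0,0],"jaw": 0.05},
    {"spin": 0.125,"translation": [0,0,0],"jaw": 0.05},
    {"spin": 0.125,"translation": [0,0,0],"jaw": 0.05},
  ],
  squeeze=20,
)

```text
time: 1.67
tool_pos: [267.3, 537.2, 231.3]
tcp_rot: [-180.0, -0.0, 95.9]
ft_force: [-0.3, 0.1, 0.8]
finger_gap: 50.1
grip_force: 0.0
```

Call:
carry_out(
  commands=[
    {"spin": 0.125,"translation": [0,0,0],"jaw": 0.05},
    {"spin": 0.125,"translation": [0,0,0],"jaw": 0.05},
    {"spin": 0.125,"translation": [0,0,0],"jaw": 0.05},
    {"spin": 0.125,"translation": [0,0,0],"jaw": 0.05},
    {"spin": 0,"translation": [-0.021,0.0234,0.0065],"jaw": 0.05},
    {"spin": 0,"translation": [-0.021,0.0234,0.0065],"jaw": 0.05},
    {"spin": 0,"translation": [-0.021,0.0234,0.0065],"jaw": 0.05},
    {"spin": 0,"translation": [-0.021,0.0234,0.0065],"jaw": 0.05},
  ],
)

```text
time: 2.33
tool_pos: [322.1, 422.7, 205.0]
tcp_rot: [180.0, -0.0, 67.6]
ft_force: [0.7, -0.2, 0.3]
finger_gap: 49.8
grip_force: 0.0
```

Call:
carry_out(
  commands=[
    {"spin": 0,"translation": [-0.021,0.0234,0.0065],"jaw": 0.05},
    {"spin": 0,"translation": [-0.021,0.0234,0.0065],"jaw": 0.05},
    {"spin": 0,"translation": [-0.021,0.0234,0.0065],"jaw": 0.05},
    {"spin": 0,"translation": [-0.021,0.0234,0.0065],"jaw": 0.05},
    {"spin": 0,"translation": [-0.021,0.0234,0.0065],"jaw": 0.05},
    {"spin": 0,"translation": [-0.021,0.0234,0.0065],"jaw": 0.05},
    {"spin": 0,"translation": [-0.021,0.0234,0.0065],"jaw": 0.05},
    {"spin": 0,"translation": [-0.021,0.0234,0.0065],"jaw": 0.05},
  ],
)

```text
time: 3.0
tool_pos: [431.4, 195.8, 153.3]
tcp_rot: [180.0, -0.0, 67.6]
ft_force: [0.6, 0.6, -0.3]
finger_gap: 49.9
grip_force: 0.0
```

Call:
carry_out(
  commands=[
    {"spin": 0,"translation": [-0.021,0.0234,0.0065],"jaw": 0.05},
    {"spin": 0,"translation": [-0.021,0.0234,0.0065],"jaw": 0.05},
    {"spin": 0,"translation": [-0.021,0.0234,0.0065],"jaw": 0.05},
    {"spin": 0,"translation": [-0.021,0.0234,0.0065],"jaw": 0.05},
    {"spin": 0,"translation": [-0.021,0.0234,0.0065],"jaw": 0.05},
    {"spin": 0,"translation": [-0.021,0.0234,0.0065],"jaw": 0.05},
    {"spin": 0,"translation": [-0.021,0.0234,0.0065],"jaw": 0.05},
    {"spin": 0,"translation": [-0.021,0.0234,0.0065],"jaw": 0.05},
  ],
)

```text
time: 3.67
tool_pos: [540.5, -31.1, 101.2]
tcp_rot: [180.0, -0.0, 67.6]
ft_force: [0.3, -0.2, 0.2]
finger_gap: 50.4
grip_force: 0.0
```

```bash
cat >> h.py <<'E'
def to(x,y,z,yaw):
    s=r.sense();P=s["tool_pos"];a=np.radians(s["tcp_rot"][2]);dx,dy=x-P[0],y-P[1]
    print("t",round(s["time"],2),"pos",P.round(1),"yaw",round(s["tcp_rot"][2],1),"F",np.round(s["ft_force"],1),"gap",round(s["finger_gap"],1))
    for nm,b in(("now",a),("goal",np.radians(yaw))):
        c,n=np.cos(b),np.sin(b);print(nm,"shift mm",np.round([c*dx+n*dy,n*dx-c*dy,P[2]-z],1))
    print("spin rad",round((np.degrees(a)-yaw+180)%360-180,1)*np.pi/180)
E
python3 - <<'E'
from h import *
to(539.2,-30.4,5,67.5)
p=r.snapshot("wrist");cv2.imwrite("pics/wrist1.png",p["pixels"])
for d in r.regions_of(p,"peg_1"):
    if d["score"]>.3:
        for q in((539.2,-30.4,-22.5),(549,-190,-22),(454,-145,-55)):
            if np.hypot(*(px(p,[q[0],q[1],6])-d["xy"]))<60: print(np.round(d["xy"]),fit([(p,d["pixels"])],PEG,q))
E
```

```text
t 3.67 pos [540.5 -31.1 101.2] yaw 67.6 F [ 0.3 -0.2  0.2] gap 50.4
now shift mm [ 0.1 -1.5 96.2]
goal shift mm [ 0.1 -1.5 96.2]
spin rad 0.0017453292519943296
[286. 206.] (array([540.2, -31.2, -23. ]), np.float64(0.69))
[255. 342.] (array([ 455.3, -144.8,  -50.1]), np.float64(0.18))
```

View pics/wrist1.png

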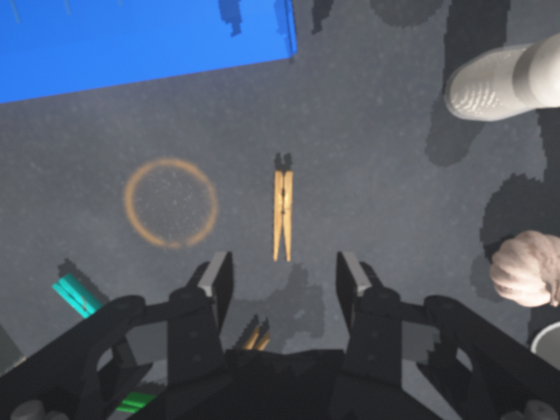

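The wrist view shows the first peg at (283,210), aligned and centred between the fingers. The tray front is at upper left. I'll go down, close loosely around it and turn it.

Call:
carry_out(
  commands=[
    {"spin": 0,"translation": [0,0,0.012],"jaw": 0.05},
    {"spin": 0,"translation": [0,0,0.012],"jaw": 0.05},
    {"spin": 0,"translation": [0,0,0.012],"jaw": 0.05},
    {"spin": 0,"translation": [0,0,0.012],"jaw": 0.05},
    {"spin": 0,"translation": [0,0,0.012],"jaw": 0.05},
    {"spin": 0,"translation": [0,0,0.012],"jaw": 0.05},
    {"spin": 0,"translation": [0,0,0.012],"jaw": 0.05},
    {"spin": 0,"translation": [0,0,0.012],"jaw": 0.05},
  ],
)

```text
time: 4.43
tool_pos: [539.7, -29.2, 3.9]
tcp_rot: [-180.0, 0.0, 67.6]
ft_force: [0.6, 0.7, 0.3]
finger_gap: 50.7
grip_force: 0.0
```

Call:
carry_out(
  commands=[
    {"spin": 0,"translation": [0,0,0],"jaw": 0.04},
    {"spin": 0,"translation": [0,0,0],"jaw": 0.035},
    {"spin": 0,"translation": [0,0,0],"jaw": 0.03},
    {"spin": 0,"translation": [0,0,0],"jaw": 0.027},
    {"spin": 0,"translation": [0,0,0],"jaw": 0.024},
    {"spin": 0,"translation": [0,0,0],"jaw": 0.024},
    {"spin": 0,"translation": [0,0,0],"jaw": 0.024},
    {"spin": 0,"translation": [0,0,0],"jaw": 0.024},
  ],
)

```text
time: 5.1
tool_pos: [540.1, -29.6, 5.6]
tcp_rot: [180.0, -0.0, 67.6]
ft_force: [-0.7, 0.9, 0.3]
finger_gap: 24.2
grip_force: 0.0
```

```bash
python3 - <<'E'
from h import *
to(539.2,-30.4,5,-5.4)
p=r.snapshot("side");cv2.imwrite("pics/s2.png",cv2.resize(p["pixels"][140:300,150:400],None,fx=3,fy=3))
E
```

```text
t 5.1 pos [540.1 -29.6   5.6] yaw 67.6 F [-0.7  0.9  0.3] gap 24.2
now shift mm [-1.1 -0.6  0.6]
goal shift mm [-0.9  0.9  0.6]
spin rad 1.2740903539558606
```

View pics/s2.png

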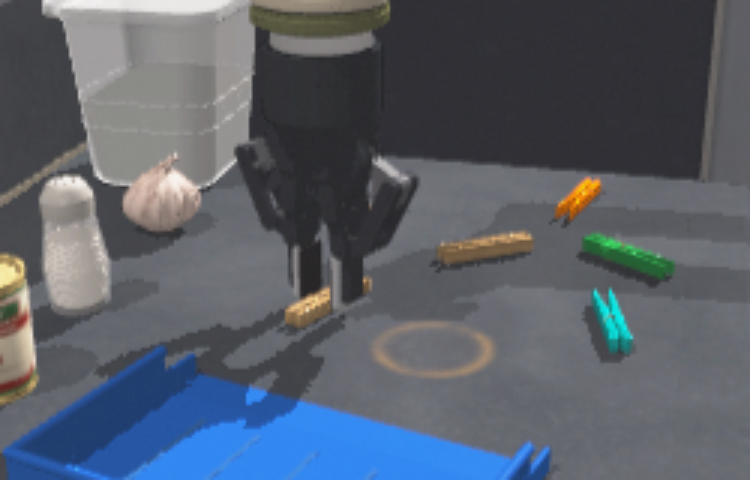

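The side view shows the fingers straddling the first peg at its middle, just above the worktop. Next I'll turn it and push it in.

Call:
carry_out(
  commands=[
    {"spin": 0.08,"translation": [0,0,0],"jaw": 0.024},
    {"spin": 0.08,"translation": [0,0,0],"jaw": 0.024},
    {"spin": 0.08,"translation": [0,0,0],"jaw": 0.024},
    {"spin": 0.08,"translation": [0,0,0],"jaw": 0.024},
    {"spin": 0.08,"translation": [0,0,0],"jaw": 0.024},
    {"spin": 0.08,"translation": [0,0,0],"jaw": 0.024},
    {"spin": 0.08,"translation": [0,0,0],"jaw": 0.024},
    {"spin": 0.08,"translation": [0,0,0],"jaw": 0.024},
  ],
)

```text
time: 5.82
tool_pos: [539.9, -29.5, 5.3]
tcp_rot: [180.0, 0.0, 30.7]
ft_force: [-0.3, 0.5, 0.0]
finger_gap: 24.3
grip_force: 0.0
```

Call:
carry_out(
  commands=[
    {"spin": 0.08,"translation": [0,0,0],"jaw": 0.024},
    {"spin": 0.08,"translation": [0,0,0],"jaw": 0.024},
    {"spin": 0.08,"translation": [0,0,0],"jaw": 0.024},
    {"spin": 0.08,"translation": [0,0,0],"jaw": 0.024},
    {"spin": 0.08,"translation": [0,0,0],"jaw": 0.024},
    {"spin": 0.08,"translation": [0,0,0],"jaw": 0.024},
    {"spin": 0.08,"translation": [0,0,0],"jaw": 0.024},
    {"spin": 0.08,"translation": [0,0,0],"jaw": 0.024},
  ],
)

```text
time: 6.48
tool_pos: [539.9, -29.5, 5.3]
tcp_rot: [180.0, -0.0, -6.0]
ft_force: [-0.2, 0.7, 0.3]
finger_gap: 23.8
grip_force: 0.0
```

Call:
carry_out(
  commands=[
    {"spin": 0,"translation": [0,-0.006,0],"jaw": 0.024},
    {"spin": 0,"translation": [0,-0.0087,0],"jaw": 0.024},
    {"spin": 0,"translation": [0,-0.0087,0],"jaw": 0.024},
    {"spin": 0,"translation": [0,-0.0087,0],"jaw": 0.024},
    {"spin": 0,"translation": [0,-0.0087,0],"jaw": 0.024},
    {"spin": 0,"translation": [0,-0.0087,0],"jaw": 0.024},
    {"spin": 0,"translation": [0,-0.0087,0],"jaw": 0.024},
    {"spin": 0,"translation": [0,-0.0087,0],"jaw": 0.024},
  ],
)

```text
time: 7.15
tool_pos: [546.7, 38.1, 5.3]
tcp_rot: [180.0, -0.0, -5.7]
ft_force: [0.1, 0.5, -0.1]
finger_gap: 24.0
grip_force: 0.1
```

```bash
python3 - <<'E'
from h import *
to(559.6,177.6,8,-5.4)
p=r.snapshot("scene");cv2.imwrite("pics/s3.png",cv2.resize(p["pixels"][130:350,80:360],None,fx=2.7,fy=2.7))
E
```

```text
t 7.15 pos [546.7  38.1   5.3] yaw -5.7 F [ 0.1  0.5 -0.1] gap 24.0
now shift mm [  -1.  -140.    -2.7]
goal shift mm [  -0.3 -140.1   -2.7]
spin rad -0.005235987755982988
```

View pics/s3.png

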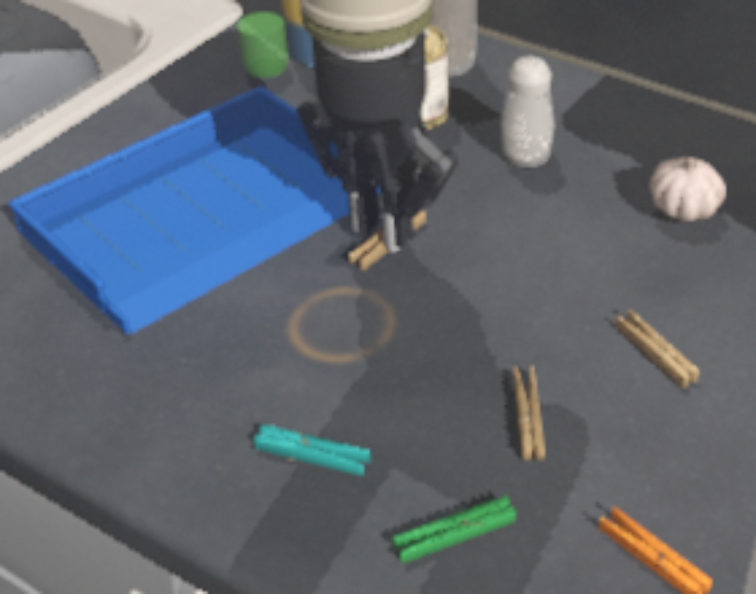

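The scene view shows the fingers sweeping the peg crosswise towards the tray's right front, with the crop's pixel (385,240) at the peg. It is close to the right-hand wall, so I'll steer left on the way in.

Call:
carry_out(
  commands=[
    {"spin": -0.055,"translation": [0,-0.004,0],"jaw": 0.024},
    {"spin": -0.055,"translation": [0,-0.004,0],"jaw": 0.024},
    {"spin": -0.055,"translation": [0,-0.004,0],"jaw": 0.024},
    {"spin": -0.055,"translation": [0,-0.004,0],"jaw": 0.024},
    {"spin": 0,"translation": [0,-0.0087,-0.0005],"jaw": 0.024},
    {"spin": 0,"translation": [0,-0.0087,-0.0005],"jaw": 0.024},
    {"spin": 0,"translation": [0,-0.0087,-0.0005],"jaw": 0.024},
    {"spin": 0,"translation": [0,-0.0087,-0.0005],"jaw": 0.024},
  ],
)

```text
time: 7.87
tool_pos: [542.6, 88.6, 7.4]
tcp_rot: [-180.0, 0.0, 6.8]
ft_force: [0.6, 0.3, -0.2]
finger_gap: 24.0
grip_force: 0.0
```

Call:
carry_out(
  commands=[
    {"spin": 0.045,"translation": [0,-0.0087,-0.0002],"jaw": 0.024},
    {"spin": 0.045,"translation": [0,-0.0087,-0.0002],"jaw": 0.024},
    {"spin": 0.045,"translation": [0,-0.0087,-0.0002],"jaw": 0.024},
    {"spin": 0.045,"translation": [0,-0.0087,-0.0002],"jaw": 0.024},
    {"spin": 0.045,"translation": [0,-0.0087,-0.0002],"jaw": 0.024},
    {"spin": 0.045,"translation": [0,-0.0087,-0.0002],"jaw": 0.024},
    {"spin": 0.045,"translation": [0,-0.0087,-0.0002],"jaw": 0.024},
    {"spin": 0.045,"translation": [0,-0.0087,-0.0002],"jaw": 0.024},
  ],
)

```text
time: 8.53
tool_pos: [545.1, 157.9, 8.9]
tcp_rot: [-180.0, 0.0, -13.9]
ft_force: [-0.6, 0.2, 0.2]
finger_gap: 24.0
grip_force: 0.0
```

```bash
python3 - <<'E'
from h import *
to(543,178,8,-14)
p=r.snapshot("side");cv2.imwrite("pics/s4.png",cv2.resize(p["pixels"][180:350,130:360],None,fx=3.2,fy=3.2))
E
```

```text
t 8.53 pos [545.1 157.9   8.9] yaw -13.9 F [-0.6  0.2  0.2] gap 24.0
now shift mm [ -6.9 -19.    0.9]
goal shift mm [ -6.9 -19.    0.9]
spin rad 0.0017453292519943296
```

View pics/s4.png

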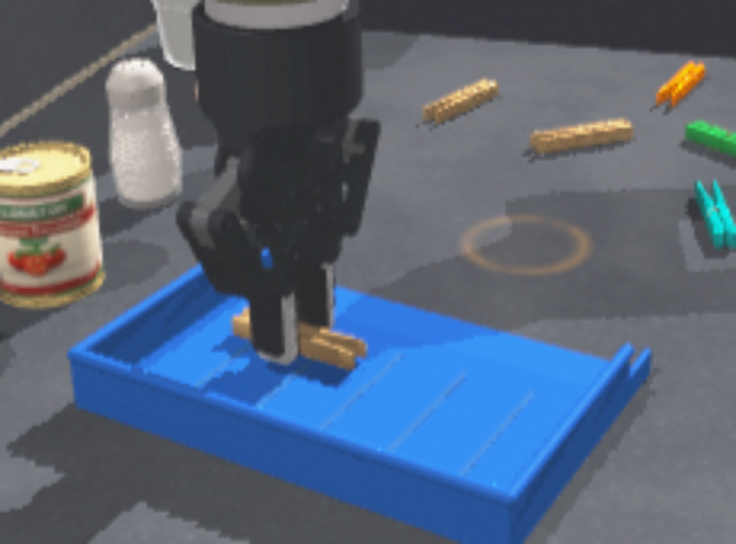

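The first peg lies wholly in the tray, at the crop's (300,340). I'll push it a bit deeper, back off and lift.

Call:
carry_out(
  commands=[
    {"spin": 0,"translation": [0,-0.007,0],"jaw": 0.024},
    {"spin": 0,"translation": [0,-0.007,0],"jaw": 0.024},
    {"spin": 0,"translation": [0,-0.006,0],"jaw": 0.024},
    {"spin": 0,"translation": [0,-0.004,0],"jaw": 0.024},
    {"spin": 0,"translation": [0,0.004,0],"jaw": 0.024},
    {"spin": 0,"translation": [0,0,-0.015],"jaw": 0.024},
    {"spin": 0,"translation": [0,0,-0.02],"jaw": 0.024},
    {"spin": 0,"translation": [0,0,-0.025],"jaw": 0.03},
  ],
)

```text
time: 9.25
tool_pos: [548.3, 175.2, 67.5]
tcp_rot: [179.9, 0.2, -13.8]
ft_force: [-0.5, -0.7, -0.7]
finger_gap: 30.0
grip_force: 0.0
```

Call:
carry_out(
  commands=[
    {"spin": -0.107,"translation": [0,0,-0.005],"jaw": 0.05},
    {"spin": -0.107,"translation": [0,0,-0.005],"jaw": 0.05},
    {"spin": -0.107,"translation": [0,0,-0.005],"jaw": 0.05},
    {"spin": -0.107,"translation": [0,0,-0.005],"jaw": 0.05},
    {"spin": -0.107,"translation": [0,0,-0.005],"jaw": 0.05},
    {"spin": -0.107,"translation": [0,0,-0.005],"jaw": 0.05},
    {"spin": -0.107,"translation": [0,0,-0.005],"jaw": 0.05},
    {"spin": -0.107,"translation": [0,0,-0.005],"jaw": 0.05},
  ],
)

```text
time: 9.92
tool_pos: [550.0, 175.6, 109.0]
tcp_rot: [180.0, 0.0, 35.6]
ft_force: [0.5, -0.1, -0.1]
finger_gap: 49.9
grip_force: 0.0
```

```bash
python3 - <<'E'
from h import *
pegs(guess=[(454.6,-145.1,-55.1),(549.1,-190.3,-22),(538,173,76)])
to(454.6,-145.5,60,35)
E
```

```text
peg (454.6, -145.1, -55.1) 2 [ 454.3 -145.4  -55. ] 0.74
peg (549.1, -190.3, -22) 2 [ 549.4 -187.4  -23. ] 0.72
peg (538, 173, 76) 2 [553.7 173.3  76.8] 0.74
t 10.12 pos [550.1 175.8 108.8] yaw 35.1 F [ 0.6 -0.4 -0.9] gap 50.0
now shift mm [-262.7  208.2   48.8]
goal shift mm [-262.5  208.4   48.8]
spin rad 0.0017453292519943296
```

Call:
carry_out(
  commands=[
    {"spin": 0,"translation": [-0.0219,0.0174,0],"jaw": 0.05},
    {"spin": 0,"translation": [-0.0219,0.0174,0],"jaw": 0.05},
    {"spin": 0,"translation": [-0.0219,0.0174,0],"jaw": 0.05},
    {"spin": 0,"translation": [-0.0219,0.0174,0],"jaw": 0.05},
    {"spin": 0,"translation": [-0.0219,0.0174,0],"jaw": 0.05},
    {"spin": 0,"translation": [-0.0219,0.0174,0],"jaw": 0.05},
    {"spin": 0,"translation": [-0.0219,0.0174,0],"jaw": 0.05},
    {"spin": 0,"translation": [-0.0219,0.0174,0],"jaw": 0.05},
  ],
)

```text
time: 10.78
tool_pos: [486.5, -39.9, 108.4]
tcp_rot: [-180.0, 0.0, 35.1]
ft_force: [0.5, 0.1, 0.2]
finger_gap: 49.5
grip_force: 0.0
```

Call:
carry_out(
  commands=[
    {"spin": 0,"translation": [-0.0219,0.0174,0],"jaw": 0.05},
    {"spin": 0,"translation": [-0.0219,0.0174,0],"jaw": 0.05},
    {"spin": 0,"translation": [-0.0219,0.0174,0],"jaw": 0.05},
    {"spin": 0,"translation": [-0.0219,0.0174,0],"jaw": 0.05},
    {"spin": 0,"translation": [0,0,0.012],"jaw": 0.05},
    {"spin": 0,"translation": [0,0,0.012],"jaw": 0.05},
    {"spin": 0,"translation": [0,0,0.012],"jaw": 0.05},
    {"spin": 0,"translation": [0,0,0.012],"jaw": 0.05},
  ],
)

```text
time: 11.45
tool_pos: [455.7, -145.0, 59.0]
tcp_rot: [-179.9, 0.0, 35.3]
ft_force: [-0.4, 0.5, 0.3]
finger_gap: 49.7
grip_force: 0.0
```

```bash
python3 - <<'E'
from h import *
to(454.5,-145.4,5,35)
p=r.snapshot("wrist")
for d in r.regions_of(p,"peg_1"):
    q=(454.5,-145.4,-55)
    if np.hypot(*(px(p,[q[0],q[1],6])-d["xy"]))<60: print(np.round(d["xy"]),fit([(p,d["pixels"])],PEG,q))
E
```

```text
t 11.45 pos [ 455.7 -145.    59. ] yaw 35.3 F [-0.4  0.5  0.3] gap 49.7
now shift mm [-1.2 -0.3 54. ]
goal shift mm [-1.2 -0.3 54. ]
spin rad 0.005235987755982988
[283. 237.] (array([ 453.2, -145.2,  -53.9]), np.float64(0.66))
```

Call:
carry_out(
  commands=[
    {"spin": 0,"translation": [-0.001,0,0.007],"jaw": 0.05},
    {"spin": 0,"translation": [0,0,0.007],"jaw": 0.05},
    {"spin": 0,"translation": [0,0,0.007],"jaw": 0.05},
    {"spin": 0,"translation": [0,0,0.007],"jaw": 0.05},
    {"spin": 0,"translation": [0,0,0.007],"jaw": 0.05},
    {"spin": 0,"translation": [0,0,0.007],"jaw": 0.05},
    {"spin": 0,"translation": [0,0,0.006],"jaw": 0.05},
    {"spin": 0,"translation": [0,0,0.006],"jaw": 0.05},
  ],
)

```text
time: 12.22
tool_pos: [455.3, -146.6, 6.2]
tcp_rot: [-180.0, 0.0, 35.3]
ft_force: [0.7, 0.3, -0.1]
finger_gap: 49.6
grip_force: 0.0
```

Call:
carry_out(
  commands=[
    {"spin": 0,"translation": [0,0,0],"jaw": 0.04},
    {"spin": 0,"translation": [0,0,0],"jaw": 0.034},
    {"spin": 0,"translation": [0,0,0],"jaw": 0.029},
    {"spin": 0,"translation": [0,0,0],"jaw": 0.024},
    {"spin": 0,"translation": [0,0,0],"jaw": 0.024},
    {"spin": 0.0755,"translation": [0,0,0],"jaw": 0.024},
    {"spin": 0.0755,"translation": [0,0,0],"jaw": 0.024},
    {"spin": 0.0755,"translation": [0,0,0],"jaw": 0.024},
  ],
)

```text
time: 12.88
tool_pos: [455.6, -146.7, 7.2]
tcp_rot: [180.0, -0.0, 22.1]
ft_force: [0.6, 0.1, -0.6]
finger_gap: 23.7
grip_force: 0.0
```

Call:
carry_out(
  commands=[
    {"spin": 0.0755,"translation": [0,0,0],"jaw": 0.024},
    {"spin": 0.0755,"translation": [0,0,0],"jaw": 0.024},
    {"spin": 0.0755,"translation": [0,0,0],"jaw": 0.024},
    {"spin": 0.0755,"translation": [0,0,0],"jaw": 0.024},
    {"spin": 0.0755,"translation": [0,0,0],"jaw": 0.024},
    {"spin": 0,"translation": [0,-0.005,0],"jaw": 0.024},
    {"spin": 0,"translation": [0,-0.008,0],"jaw": 0.024},
    {"spin": 0,"translation": [0,-0.01,0],"jaw": 0.024},
  ],
)

```text
time: 13.55
tool_pos: [455.2, -123.2, 7.1]
tcp_rot: [180.0, -0.0, 0.8]
ft_force: [0.3, -1.1, 0.3]
finger_gap: 23.8
grip_force: 0.1
```

Call:
carry_out(
  commands=[
    {"spin": 0,"translation": [0,-0.01,0],"jaw": 0.024},
    {"spin": 0,"translation": [0,-0.01,0],"jaw": 0.024},
    {"spin": 0,"translation": [0,-0.01,0],"jaw": 0.024},
    {"spin": 0,"translation": [0,-0.01,0],"jaw": 0.024},
    {"spin": 0,"translation": [0,-0.01,0],"jaw": 0.024},
    {"spin": 0,"translation": [0,-0.01,0],"jaw": 0.024},
    {"spin": 0,"translation": [0,-0.01,0],"jaw": 0.024},
    {"spin": 0,"translation": [0,-0.01,0],"jaw": 0.024},
  ],
)

```text
time: 14.22
tool_pos: [454.1, -42.6, 6.9]
tcp_rot: [-180.0, -0.0, 0.7]
ft_force: [0.4, 1.2, -0.0]
finger_gap: 24.0
grip_force: 0.0
```

Call:
carry_out(
  commands=[
    {"spin": 0,"translation": [0,-0.01,0],"jaw": 0.024},
    {"spin": 0,"translation": [0,-0.01,0],"jaw": 0.024},
    {"spin": 0,"translation": [0,-0.01,0],"jaw": 0.024},
    {"spin": 0,"translation": [0,-0.01,0],"jaw": 0.024},
    {"spin": 0,"translation": [0,-0.01,0],"jaw": 0.024},
    {"spin": 0,"translation": [0,-0.01,0],"jaw": 0.024},
    {"spin": 0,"translation": [0,-0.01,0],"jaw": 0.024},
    {"spin": 0,"translation": [0,-0.01,0],"jaw": 0.024},
  ],
)

```text
time: 14.88
tool_pos: [453.2, 37.4, 6.9]
tcp_rot: [180.0, 0.0, 0.7]
ft_force: [-0.6, 0.3, -0.3]
finger_gap: 24.2
grip_force: 0.0
```

```bash
python3 - <<'E'
from h import *
to(451,205,8,0.6)
p=r.snapshot("scene");cv2.imwrite("pics/s5.png",cv2.resize(p["pixels"][130:350,80:360],None,fx=2.7,fy=2.7))
E
```

```text
t 14.88 pos [453.2  37.4   6.9] yaw 0.7 F [-0.6  0.3 -0.3] gap 24.2
now shift mm [  -0.2 -167.7   -1.1]
goal shift mm [  -0.4 -167.7   -1.1]
spin rad 0.0017453292519943296
```

View pics/s5.png

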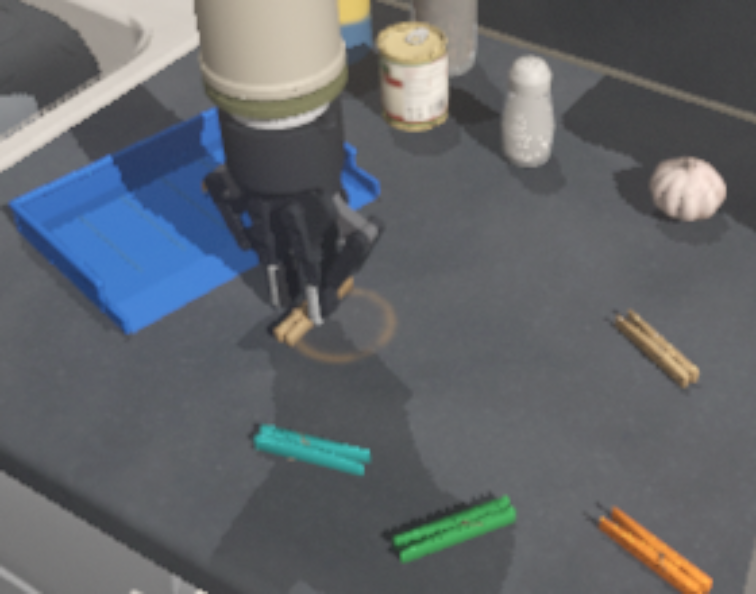

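The scene view shows the second peg at (312,312) in the crop, held crosswise and heading for the middle-left of the tray.

Call:
carry_out(
  commands=[
    {"spin": 0,"translation": [0,-0.01,0],"jaw": 0.024},
    {"spin": 0,"translation": [0,-0.01,0],"jaw": 0.024},
    {"spin": 0,"translation": [0,-0.01,0],"jaw": 0.024},
    {"spin": 0,"translation": [0,-0.01,-0.0005],"jaw": 0.024},
    {"spin": 0,"translation": [0,-0.01,-0.0005],"jaw": 0.024},
    {"spin": 0,"translation": [0,-0.01,-0.0005],"jaw": 0.024},
    {"spin": 0,"translation": [0,-0.01,-0.0005],"jaw": 0.024},
    {"spin": 0,"translation": [0,-0.01,0],"jaw": 0.024},
  ],
)

```text
time: 15.6
tool_pos: [452.4, 117.4, 9.1]
tcp_rot: [-180.0, -0.0, 0.7]
ft_force: [-0.1, 0.5, 0.3]
finger_gap: 24.1
grip_force: 0.1
```

Call:
carry_out(
  commands=[
    {"spin": 0.03,"translation": [0,-0.01,0],"jaw": 0.024},
    {"spin": 0.03,"translation": [0,-0.01,0],"jaw": 0.024},
    {"spin": 0.03,"translation": [0,-0.01,0],"jaw": 0.024},
    {"spin": 0.03,"translation": [0,-0.01,0],"jaw": 0.024},
    {"spin": 0.03,"translation": [0,-0.01,0],"jaw": 0.024},
    {"spin": 0.03,"translation": [0,-0.01,0],"jaw": 0.024},
    {"spin": 0.03,"translation": [0,-0.01,0],"jaw": 0.024},
    {"spin": 0.03,"translation": [0,-0.006,0],"jaw": 0.024},
  ],
)

```text
time: 16.27
tool_pos: [459.0, 193.4, 8.9]
tcp_rot: [-180.0, -0.0, -13.1]
ft_force: [1.2, 0.9, 0.0]
finger_gap: 23.8
grip_force: 0.0
```

Call:
carry_out(
  commands=[
    {"spin": 0,"translation": [0,-0.003,0],"jaw": 0.024},
    {"spin": 0,"translation": [0,0,0],"jaw": 0.024},
    {"spin": 0,"translation": [0,0.004,0],"jaw": 0.024},
    {"spin": 0,"translation": [0,0,-0.01],"jaw": 0.024},
    {"spin": 0,"translation": [0,0,-0.02],"jaw": 0.024},
    {"spin": 0,"translation": [0,0,-0.025],"jaw": 0.03},
    {"spin": 0,"translation": [0,0,-0.025],"jaw": 0.04},
    {"spin": 0,"translation": [0,0,-0.02],"jaw": 0.05},
  ],
)

```text
time: 16.93
tool_pos: [459.1, 190.5, 111.5]
tcp_rot: [-180.0, -0.1, -13.1]
ft_force: [1.2, 0.3, -0.1]
finger_gap: 49.3
grip_force: 0.0
```

```bash
python3 - <<'E'
from h import *
to(549.2,-188.8,60,67.5)
pegs(guess=[(450,200,76),(549.1,-189,-22),(553,173,76)])
E
```

```text
t 16.93 pos [459.1 190.5 111.5] yaw -13.1 F [ 1.2  0.3 -0.1] gap 49.3
now shift mm [173.6 349.   51.5]
goal shift mm [-315.9  228.4   51.5]
spin rad -1.4067353771074296
peg (450, 200, 76) 2 [464.3 187.8  75.1] 0.73
peg (549.1, -189, -22) 1 [ 548.2 -189.   -24.8] 0.79
peg (553, 173, 76) 2 [552.4 172.4  74.3] 0.68
```

Call:
carry_out(
  commands=[
    {"spin": -0.125,"translation": [0,0,0],"jaw": 0.05},
    {"spin": -0.125,"translation": [0,0,0],"jaw": 0.05},
    {"spin": -0.125,"translation": [0,0,0],"jaw": 0.05},
    {"spin": -0.125,"translation": [0,0,0],"jaw": 0.05},
    {"spin": -0.125,"translation": [0,0,0],"jaw": 0.05},
    {"spin": -0.125,"translation": [0,0,0],"jaw": 0.05},
    {"spin": -0.125,"translation": [0,0,0],"jaw": 0.05},
    {"spin": -0.125,"translation": [0,0,0],"jaw": 0.05},
  ],
)

```text
time: 17.8
tool_pos: [457.4, 190.3, 107.2]
tcp_rot: [-179.9, 0.2, 44.6]
ft_force: [0.1, 0.1, -0.4]
finger_gap: 49.8
grip_force: 0.0
```

Call:
carry_out(
  commands=[
    {"spin": -0.102,"translation": [0,0,0],"jaw": 0.05},
    {"spin": -0.102,"translation": [0,0,0],"jaw": 0.05},
    {"spin": -0.102,"translation": [0,0,0],"jaw": 0.05},
    {"spin": -0.101,"translation": [0,0,0],"jaw": 0.05},
    {"spin": 0,"translation": [-0.0263,0.019,0],"jaw": 0.05},
    {"spin": 0,"translation": [-0.0263,0.019,0],"jaw": 0.05},
    {"spin": 0,"translation": [-0.0263,0.019,0],"jaw": 0.05},
    {"spin": 0,"translation": [-0.0263,0.019,0],"jaw": 0.05},
  ],
)

```text
time: 18.47
tool_pos: [487.5, 63.2, 107.3]
tcp_rot: [-179.9, 0.1, 67.6]
ft_force: [0.8, 0.3, -0.8]
finger_gap: 49.8
grip_force: 0.0
```

Call:
carry_out(
  commands=[
    {"spin": 0,"translation": [-0.0263,0.019,0],"jaw": 0.05},
    {"spin": 0,"translation": [-0.0263,0.019,0],"jaw": 0.05},
    {"spin": 0,"translation": [-0.0263,0.019,0],"jaw": 0.05},
    {"spin": 0,"translation": [-0.0263,0.019,0],"jaw": 0.05},
    {"spin": 0,"translation": [-0.0263,0.019,0],"jaw": 0.05},
    {"spin": 0,"translation": [-0.0263,0.019,0],"jaw": 0.05},
    {"spin": 0,"translation": [-0.0263,0.019,0],"jaw": 0.05},
    {"spin": 0,"translation": [-0.0263,0.019,0],"jaw": 0.05},
  ],
)

```text
time: 19.13
tool_pos: [547.6, -189.2, 107.0]
tcp_rot: [-179.8, -0.0, 67.5]
ft_force: [1.6, 1.4, 0.3]
finger_gap: 50.0
grip_force: 0.0
```

```bash
python3 - <<'E'
from h import *
to(549,-189,6,67.5)
p=r.snapshot("wrist")
for d in r.regions_of(p,"peg_1"):
    q=(549,-189,-22.5)
    if np.hypot(*(px(p,[q[0],q[1],6])-d["xy"]))<60: print(np.round(d["xy"]),fit([(p,d["pixels"])],PEG,q))
E
```

```text
t 19.13 pos [ 547.6 -189.2  107. ] yaw 67.5 F [1.6 1.4 0.3] gap 50.0
now shift mm [  0.7   1.3 101. ]
goal shift mm [  0.7   1.3 101. ]
spin rad 0.0
[286. 213.] (array([ 549.4, -189.3,  -24. ]), np.float64(0.67))
```

Call:
carry_out(
  commands=[
    {"spin": 0,"translation": [0.001,0.001,0.0125],"jaw": 0.05},
    {"spin": 0,"translation": [0,0,0.0125],"jaw": 0.05},
    {"spin": 0,"translation": [0,0,0.0125],"jaw": 0.05},
    {"spin": 0,"translation": [0,0,0.0125],"jaw": 0.05},
    {"spin": 0,"translation": [0,0,0.0125],"jaw": 0.05},
    {"spin": 0,"translation": [0,0,0.0125],"jaw": 0.05},
    {"spin": 0,"translation": [0,0,0.0125],"jaw": 0.05},
    {"spin": 0,"translation": [0,0,0.0125],"jaw": 0.05},
  ],
)

```text
time: 19.9
tool_pos: [550.0, -186.9, 7.5]
tcp_rot: [-180.0, -0.0, 67.6]
ft_force: [0.1, 0.1, -0.3]
finger_gap: 49.6
grip_force: 0.0
```

Call:
carry_out(
  commands=[
    {"spin": 0,"translation": [0,0,0],"jaw": 0.04},
    {"spin": 0,"translation": [0,0,0],"jaw": 0.034},
    {"spin": 0,"translation": [0,0,0],"jaw": 0.029},
    {"spin": 0,"translation": [0,0,0],"jaw": 0.024},
    {"spin": 0,"translation": [0,0,0],"jaw": 0.024},
    {"spin": 0.084,"translation": [0,0,0],"jaw": 0.024},
    {"spin": 0.084,"translation": [0,0,0],"jaw": 0.024},
    {"spin": 0.084,"translation": [0,0,0],"jaw": 0.024},
  ],
)

```text
time: 20.57
tool_pos: [550.7, -187.6, 9.7]
tcp_rot: [179.9, -0.0, 52.9]
ft_force: [0.9, -0.9, 1.3]
finger_gap: 23.8
grip_force: 0.0
```

Call:
carry_out(
  commands=[
    {"spin": 0.095,"translation": [0,0,0],"jaw": 0.024},
    {"spin": 0.095,"translation": [0,0,0],"jaw": 0.024},
    {"spin": 0.095,"translation": [0,0,0],"jaw": 0.024},
    {"spin": 0.095,"translation": [0,0,0],"jaw": 0.024},
    {"spin": 0.095,"translation": [0,0,0],"jaw": 0.024},
    {"spin": 0.095,"translation": [0,0,0],"jaw": 0.024},
    {"spin": 0.095,"translation": [0,0,0],"jaw": 0.024},
    {"spin": 0.092,"translation": [0,0,0],"jaw": 0.024},
  ],
)

```text
time: 21.23
tool_pos: [550.7, -187.6, 9.7]
tcp_rot: [180.0, -0.1, 9.5]
ft_force: [0.7, -0.6, -0.2]
finger_gap: 23.7
grip_force: 0.1
```

Call:
carry_out(
  commands=[
    {"spin": 0,"translation": [0,-0.005,0],"jaw": 0.024},
    {"spin": 0,"translation": [0,-0.008,0],"jaw": 0.024},
    {"spin": 0,"translation": [0,-0.01,0],"jaw": 0.024},
    {"spin": 0,"translation": [0,-0.01,0],"jaw": 0.024},
    {"spin": 0,"translation": [0,-0.01,0],"jaw": 0.024},
    {"spin": 0,"translation": [0,-0.01,0],"jaw": 0.024},
    {"spin": 0,"translation": [0,-0.01,0],"jaw": 0.024},
    {"spin": 0,"translation": [0,-0.01,0],"jaw": 0.024},
  ],
)

```text
time: 21.9
tool_pos: [537.5, -114.0, 8.9]
tcp_rot: [-180.0, 0.0, 9.8]
ft_force: [0.2, -0.1, -0.0]
finger_gap: 23.9
grip_force: 0.1
```

Call:
carry_out(
  commands=[
    {"spin": 0,"translation": [0,-0.01,0],"jaw": 0.024},
    {"spin": 0,"translation": [0,-0.01,0],"jaw": 0.024},
    {"spin": 0,"translation": [0,-0.01,0],"jaw": 0.024},
    {"spin": 0,"translation": [0,-0.01,0],"jaw": 0.024},
    {"spin": 0,"translation": [0,-0.01,0],"jaw": 0.024},
    {"spin": 0,"translation": [0,-0.01,0],"jaw": 0.024},
    {"spin": 0,"translation": [0,-0.01,0],"jaw": 0.024},
    {"spin": 0,"translation": [0,-0.01,0],"jaw": 0.024},
  ],
)

```text
time: 22.57
tool_pos: [524.1, -35.5, 8.9]
tcp_rot: [-180.0, -0.0, 9.7]
ft_force: [-0.2, -0.1, -0.6]
finger_gap: 24.3
grip_force: 0.0
```

```bash
python3 - <<'E'
from h import *
to(493,138,8,9.7)
p=r.snapshot("scene");cv2.imwrite("pics/s6.png",cv2.resize(p["pixels"][130:350,80:360],None,fx=2.7,fy=2.7))
E
```

```text
t 22.57 pos [524.1 -35.5   8.9] yaw 9.7 F [-0.2 -0.1 -0.6] gap 24.3
now shift mm [  -1.3 -176.3    0.9]
goal shift mm [  -1.4 -176.3    0.9]
spin rad 0.0
```

View pics/s6.png

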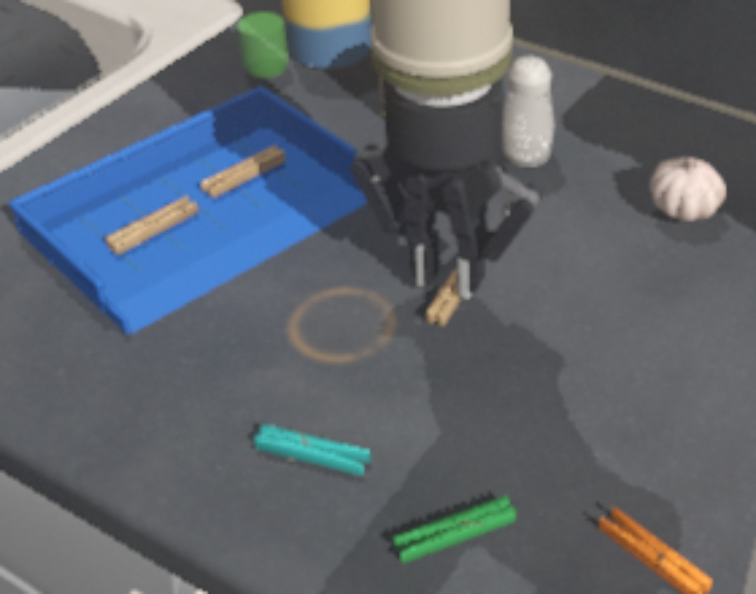

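The scene view shows pegs one and two lying inside the tray, at (245,172) and (152,225) in the crop. The third is being pushed at (447,298).

Call:
carry_out(
  commands=[
    {"spin": 0,"translation": [0,-0.01,0.001],"jaw": 0.024},
    {"spin": 0,"translation": [0,-0.01,0.001],"jaw": 0.024},
    {"spin": 0,"translation": [0,-0.01,0],"jaw": 0.024},
    {"spin": 0,"translation": [0,-0.01,0],"jaw": 0.024},
    {"spin": 0,"translation": [0,-0.01,0],"jaw": 0.024},
    {"spin": 0,"translation": [0,-0.01,0],"jaw": 0.024},
    {"spin": 0,"translation": [0,-0.01,0],"jaw": 0.024},
    {"spin": 0,"translation": [0,-0.01,0],"jaw": 0.024},
  ],
)

```text
time: 23.28
tool_pos: [510.6, 43.4, 6.9]
tcp_rot: [-180.0, -0.0, 9.7]
ft_force: [-0.1, -1.0, -0.1]
finger_gap: 24.0
grip_force: 0.0
```

Call:
carry_out(
  commands=[
    {"spin": 0.05,"translation": [0,-0.01,0],"jaw": 0.024},
    {"spin": 0.05,"translation": [0,-0.01,-0.0005],"jaw": 0.024},
    {"spin": 0.05,"translation": [0,-0.01,-0.0005],"jaw": 0.024},
    {"spin": 0.05,"translation": [0,-0.01,-0.0005],"jaw": 0.024},
    {"spin": 0.05,"translation": [0,-0.01,-0.0005],"jaw": 0.024},
    {"spin": 0.05,"translation": [0,-0.01,0],"jaw": 0.024},
    {"spin": 0.05,"translation": [0,-0.01,0],"jaw": 0.024},
    {"spin": 0.05,"translation": [0,-0.01,0],"jaw": 0.024},
  ],
)

```text
time: 23.95
tool_pos: [511.0, 122.9, 8.9]
tcp_rot: [180.0, 0.0, -13.3]
ft_force: [-0.0, -0.1, -0.1]
finger_gap: 24.0
grip_force: 0.1
```

```bash
python3 - <<'E'
from h import *
to(493,138,8,-14)
P=r.sense()["tool_pos"];print("tray x,y",.245*(P[0]-483)+.969*(P[1]-99),-.969*(P[0]-483)+.245*(P[1]-99))
E
```

```text
t 23.95 pos [511.  122.9   8.9] yaw -13.3 F [-0.  -0.1 -0.1] gap 24.0
now shift mm [-21.  -10.6   0.9]
goal shift mm [-21.1 -10.3   0.9]
spin rad 0.012217304763960306
tray x,y 29.977446234800595 -21.25608628574331
```

Call:
carry_out(
  commands=[
    {"spin": 0,"translation": [0,-0.007,0],"jaw": 0.024},
    {"spin": 0,"translation": [0,-0.005,0],"jaw": 0.024},
    {"spin": 0,"translation": [0,-0.002,0],"jaw": 0.024},
    {"spin": 0,"translation": [0,0,0],"jaw": 0.024},
    {"spin": 0,"translation": [0,0.004,0],"jaw": 0.024},
    {"spin": 0,"translation": [0,0,-0.01],"jaw": 0.024},
    {"spin": 0,"translation": [0,0,-0.02],"jaw": 0.024},
    {"spin": 0,"translation": [0,0,-0.025],"jaw": 0.024},
  ],
)

```text
time: 24.62
tool_pos: [511.7, 130.6, 63.2]
tcp_rot: [179.9, 0.2, -13.2]
ft_force: [0.4, -0.3, -0.2]
finger_gap: 24.0
grip_force: 0.0
```

Call:
carry_out(
  commands=[
    {"spin": 0,"translation": [0,0,-0.03],"jaw": 0.024},
    {"spin": 0,"translation": [0,0.03,-0.02],"jaw": 0.024},
    {"spin": 0,"translation": [0,0.03,-0.02],"jaw": 0.024},
    {"spin": 0,"translation": [0,0.03,0],"jaw": 0.024},
    {"spin": 0,"translation": [0,0.03,0],"jaw": 0.024},
    {"spin": 0,"translation": [0,0.03,0],"jaw": 0.024},
    {"spin": 0,"translation": [0,0.02,0],"jaw": 0.024},
    {"spin": 0,"translation": [0,0,0],"jaw": 0.024},
  ],
)

```text
time: 25.28
tool_pos: [473.8, -37.6, 134.8]
tcp_rot: [179.9, -0.1, -13.4]
ft_force: [-1.3, 0.5, -0.4]
finger_gap: 23.9
grip_force: 0.0
```

```bash
python3 - <<'E'
from h import *
ps=pegs(guess=[(464,188,75),(552,172.5,75),(513,132,76)])
cv2.imwrite("pics/s7.png",cv2.resize(ps[1]["pixels"][180:350,130:400],None,fx=2.9,fy=2.9))
for p in ps[:1]:
  for t in("garlic","small_tin","salt_shaker"):
    d=r.landmark_of(p,t)[:1];print(t,[w(p,x["xy"]) for x in d])
E
```

```text
peg (464, 188, 75) 2 [465.3 188.1  77.3] 0.75
peg (552, 172.5, 75) 2 [553.3 171.8  75.3] 0.62
peg (513, 132, 76) 2 [516.2 129.2  78.6] 0.72
garlic [array([ 707.2, -139.4])]
small_tin []
salt_shaker [array([702.2,   4.5])]
```

View pics/s7.png

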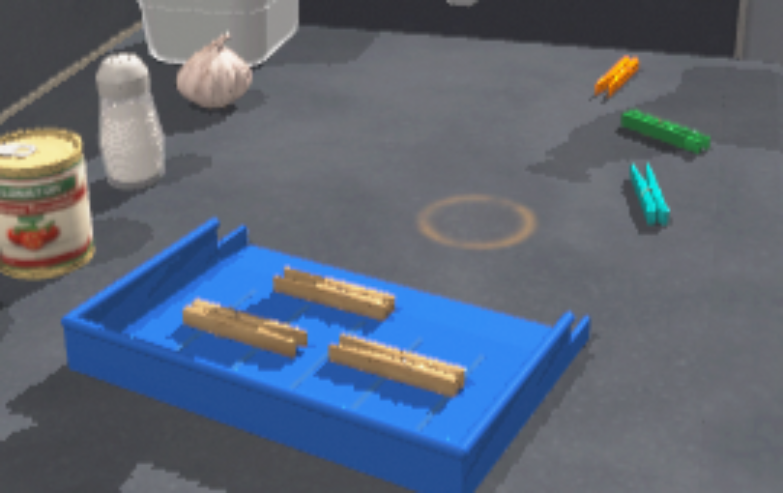

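The side view shows all three wooden pegs wholly inside the tray, at about (245,328), (335,293) and (398,363) in the crop. The tin, shaker, garlic and coloured look-alikes look untouched.

```bash
python3 -c "
from bench import r
print(r.hand_in())"
```

```text
the job is handed in; nothing more can be done
None
```

I swept all three wooden pegs into the blue tray, where they lie wholly behind the front lip; the garlic, tin, salt shaker and coloured pegs look untouched, and the job was handed in at about 25 s.

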